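# Rack the read test tile

## Robot

A 6-joint arm with a two-finger parallel gripper is mounted at the origin on a cart in front of the work surface, level with it; the furniture and walls round the work are solid. World frame = base frame: x ahead of the robot, y to its left, z up, the work surface at z = 0. Lengths are in m, angles in rad, forces in N, time in s.
With the tool pointing down it reaches from about 0.325 to 0.85 m from the base axis. Payload 4.4 kg.
Tool frame: the origin (TCP) lies at the very end of the fingers, on their centre line; the grasp point (between the pads) lies 19 mm behind it; y points along the fingers, x is the direction in which the jaws open and shut, and the axes are right-handed (so a half turn about y gives the same grasp; the last joint's range is limited). The gripper opens to 94 mm and grips with 3 to 60 N. Pads are 16 mm wide; open, the fingers measure 119 mm over their backs; the gripper's body (75 mm by 177 mm) begins 78 mm behind the grasp point.
Start: joints at [0.969, 0.207, 1.542, -0, 1.393, -0.15], TCP at [0.251, 0.517, 0.205] pointing down, gripper open.
Joint ranges: [-2.73, 2.73], [-0.86, 2.22], [0.23, 2.46], [-1.11, 4.25], [0.08, 2.63], [-2.82, 2.82]. Speed limits (rad/s): [2.79, 2.79, 3.14, 3.14, 3.14, 3.14].

## Interface

Orientations are given as a unit quaternion [w, x, y, z].
In Python, from workcell import telemetry, cams, order gives the robot as it stands. The module is installed in compiled form; this text tells all that it offers.
- The arm moves only by the tool play_rows, never from a script. Its argument "increments" is a list that holds one entry, the list of rows, each a list of 5 numbers: the opening, from 0 (shut) to 1 (fully open), then the shift along the tool's x, y, z as a fraction of full scale, then the turn about the tool's y as a fraction of full scale. In form: [[[fingers, x, y, z, turn], ...]]. A call has 1 to 12 rows; each row is the pose to reach, as a shift and turn from the pose measured when the call began, along the tool's axes at that moment; what a row does not reach only later rows make up. Full scale, the value 1, is 0.08 m for a shift and 2 rad for a turn. A row lasts 1/10 s, in which the tool goes at most 50 mm and 8.59 degrees, less where a joint would pass 70% of its speed; a pose out of reach is approached as far as the arm can. A call with a number of a shift or a turn outside -1 to 1 is refused whole. A call with a gripper value outside its range is refused whole. The fingers move at their own pace and stop on an object; the grip force is fixed at half the most. Time passes only in rows, so rows that repeat a pose let the fingers close. It gives the time, the measured TCP pose, the force and the opening at its end, in the units of the state.
- telemetry.get_obs(): the state, without advancing time (a new reading comes with each control period).
- cams.capture(name): name is "scene" or "top" or "wrist"; returns a dict with "pixels" (420x560x3 uint8, red, green, blue), "camera_matrix" (3x3 intrinsics, pixels), "rvec" (rotation vector, rad) and "tvec" (3), from world to camera coordinates, as OpenCV has them. Camera axes: x right, y down, z forward; pixel columns grow to the right and rows downward; lengths in m; the calibration is good to about 2 mm. A picture is of the moment at which its call begins. There is no depth.
- order.close_job(): hands the job in, once; it reports no verdict.
Trained networks look in a picture, given as the dict that the camera call returned (one of the last four; its "shot" number tells which), for a name from the list of things; names that differ only in an ending like _2 or _b are one class to them, and where a whole thing is asked for, a point or a joint stands for the part that bears it (a point fixed in the world has none). Each returns a list of dicts, best first, with "p" (0 to 1); they miss things now and then, are a little off and sometimes report something else, mostly with a low value. They report only what shows in the picture. A call takes as long as a camera call.
- cams.look_for(query, picture): "box" ([left, top, right, bottom] as shares, 0 to 1, of the picture: columns of its width, rows of its height, round what is visible of it).
- cams.place_of(query, picture): "location" ([column, row] as shares, 0 to 1, of the picture: columns of its width, rows of its height: a listed point, or the origin of a listed thing).
The state is a dict: "t": time; "qpos": joint angles; "joint_velocities": joint speeds; "joint_efforts": joint torques, N m; "position": TCP position; "tcp_rot": TCP orientation; "wrist_force": force on the tool from outside, world axes, zero at the start; "wrist_torque": the same for the moment, N m; "grip_width": opening from 0.0 (shut) to 1.0 (fully open).
Only numpy, scipy, OpenCV 4.12 (cv2) and the standard library are available. Lean on these libraries where they do the work, as an engineer would, in place of code of your own. Each camera call takes 0.05 s, during which the arm holds its last target. There are 200 camera calls.

## Task

Take the white test tile that leans in the blue stand by its top edge and rack it in the empty slot of the two-slot rack (the other slot already holds a tile). Let its lower long edge into the V-shaped mouth with the tile still clearly leaning, about 20 degrees, then straighten it upright and lower it until it sits fully home on the slot floor, roughly centred along the slot, and let go.

Things in the scene. Friction and masses are not known exactly. Their poses are not given: they have to be found in the camera images.
- tile_center (a point): Centre of the white test tile with red drops, a rigid plate 236 x 112 x 5 mm, 0.1 to 0.25 kg, that leans in the blue stand, 22 degrees off vertical, top away from the robot, on a long edge. Axes: x along its 236 mm length, y up its height (upper edge 56 mm along +y), z out of the printed face, to the robot. The look-alikes (in the rack; flat on the blue machine) are not it.
- tile_foot (a point): Middle of the tile's lower long edge, 56 mm along -y from its centre; axes as the tile's. The stand is fixed; behind the tile it rises to 78 mm from this edge at the sides (50 mm or more from the middle) but only 26 mm in the middle, so the middle of the upper edge can be pinched over both faces.
- free_slot (a point): Empty slot: centre of its mouth at the rim of the grey block, 56 mm above the worktop. Axes: x across the slot, away from the robot, y along it, z up. 150 mm long, ends open (the tile overhangs both). The mouth, 41.5 mm wide, narrows as a V over 14 mm of depth to a straight slot 9.5 mm wide and 30 mm deeper: floor 44 mm below this point. Symmetric, fixed.
- full_slot (a point): The same point of the other slot, same shape and axes, parallel to the empty one and 104 mm before or behind it (varies). A fixed upright tile stands in it, its top 68 mm above this point: leave it.

How it is judged:
By the outcome, as a careful person would: the job done as asked, in the order asked, and still so for the second after the job is handed in, with the robot touching nothing.
It also fails if it takes over 40 s, if anything falls off the work surface, if the arm or the gripper's body presses on something with over 40 N, if the wrist force passes 120 N, or if a joint passes its speed limit or range.

## Working session

There is one attempt and no reset: what is moved stays moved. The work goes in short steps, Python scripts to look and compute and a tool call to move; the robot and the scene stay as the last step left them, time stands still between calls to the robot, and variables do not carry over. Pictures are saved under pics/ and viewed, about 8 in all and at most 12, crops included, and the job is handed in when it is done.

Besides the shell and the picture viewer there is one more tool, called after ">>>" by a JSON object that holds its "method" and its "body". play_rows: Moves the arm, as the interface text tells. Shift numbers are shares of 0.08 m and turn numbers shares of 2 rad, none past 1 either way. Its arguments: {"type":"object","properties":{"increments":{"type":"array"}},"required":["increments"]}

```bash
mkdir -p pics; cat > h.py <<'E'
import numpy as np, cv2
from scipy.spatial.transform import Rotation as R
from workcell import telemetry, cams, order
def cap(n,save=None):
    p=cams.capture(n)
    if save: cv2.imwrite('pics/'+save,cv2.cvtColor(p['pixels'],cv2.COLOR_RGB2BGR))
    return p
def P(p):
    Rm=cv2.Rodrigues(np.array(p['rvec'],float))[0]; return np.array(p['camera_matrix'])@np.c_[Rm,np.array(p['tvec']).ravel()]
def proj(p,X):
    q=P(p)@np.append(X,1); return q[:2]/q[2]
def tri(ps,uvs):
    A=[]
    for p,(u,v) in zip(ps,uvs):
        M=P(p); A+= [(u*M[2]-M[0])/np.linalg.norm(M[2]),(v*M[2]-M[1])/np.linalg.norm(M[2])]
    A=np.array(A); return np.linalg.lstsq(A[:,:3],-A[:,3],rcond=None)[0]
def atz(p,uv,z):
    M=P(p);A=np.array([uv[0]*M[2]-M[0],uv[1]*M[2]-M[1]]);return np.linalg.solve(A[:,:2],-A[:,3]-A[:,2]*z)
def pts(q,p,n=3): return [(round(d['p'],2),np.round(np.array(d['location'])*[560,420],1)) for d in cams.place_of(q,p)[:n]]
E
python3 - <<'E'
from h import *
o=telemetry.get_obs(); print({k:np.round(v,3) for k,v in o.items()})
print(R.from_quat(np.roll(o['tcp_rot'],-1)).as_matrix().round(3))
ps=[cap('scene','s0.png'),cap('top','t0.png'),cap('wrist','w0.png')]
for q in ['tile_center','tile_foot','free_slot','full_slot']:
    print(q,[pts(q,p) for p in ps])
for p in ps: 
    Rm=cv2.Rodrigues(np.array(p['rvec'],float))[0]; print((-Rm.T@np.array(p['tvec']).ravel()).round(3),Rm[2].round(2))
a=[cv2.imread('pics/'+f) for f in('s0.png','t0.png','w0.png')]
E
```

```text
{'t': np.float64(0.0), 'qpos': array([ 0.969,  0.207,  1.543, -0.   ,  1.394, -0.151]), 'joint_velocities': array([ 0.002, -0.001, -0.   , -0.001, -0.003,  0.   ]), 'joint_efforts': array([ 1.0000e-03, -3.7088e+01, -2.8142e+01,  7.0000e-02,  3.6000e-02,
       -0.0000e+00]), 'position': array([0.251, 0.517, 0.204]), 'tcp_rot': array([-0.599,  0.6  ,  0.375, -0.376]), 'wrist_force': array([0.124, 0.067, 0.479]), 'wrist_torque': array([-0.008, -0.037,  0.011]), 'grip_width': np.float64(1.002)}
[[ 0.437 -0.001 -0.9  ]
 [ 0.9   -0.002  0.437]
 [-0.002 -1.     0.   ]]
tile_center [[(0.85, array([185.5, 204.1]))], [(0.72, array([181.4, 233.4]))], []]
tile_foot [[(0.97, array([177.9, 228.4])), (0.24, array([187.6, 205.5]))], [(0.57, array([190.9, 243.5]))], []]
free_slot [[(0.74, array([373.1, 236. ]))], [(0.98, array([372., 170.]))], []]
full_slot [[(0.61, array([329.7, 250. ]))], [(0.59, array([360.4, 221.7]))], []]
[-0.13  -0.584  0.425] [ 0.71  0.59 -0.38]
[ 0.47  -0.051  0.934] [ 0.05  0.02 -1.  ]
[0.192 0.546 0.383] [ 0.2  -0.1  -0.97]
```

View pics/s0.png

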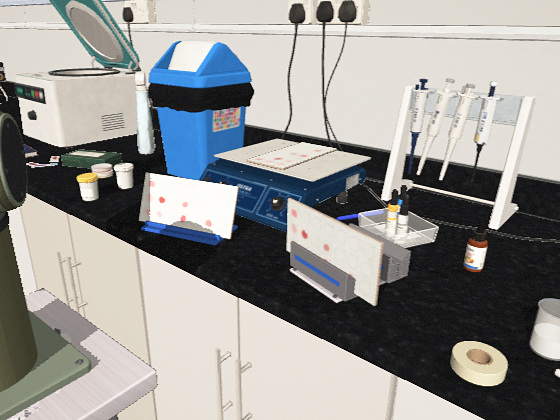

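View pics/t0.png

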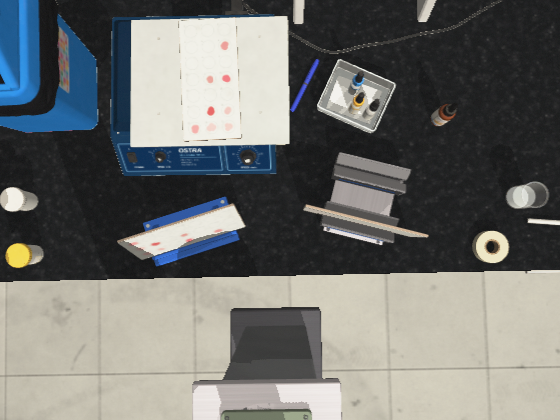

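```bash
python3 - <<'E'
from h import *
ps=[cap('scene'),cap('top')]
U={'tile_center':[(185.5,204.1),(181.4,233.4)],'tile_foot':[(177.9,228.4),(190.9,243.5)],'free':[(373.1,236),(372,170)],'full':[(329.7,250),(360.4,221.7)]}
for k,u in U.items():
    X=tri(ps,u); print(k,X.round(4),[(proj(p,X)-v).round(1) for p,v in zip(ps,u)])
E
```

```text
tile_center [0.4744 0.1605 0.0603] [array([-0.4, -0. ]), array([ 0.5, -0.6])]
tile_foot [0.4488 0.1554 0.0116] [array([1. , 0.1]), array([-1. ,  1.2])]
free [ 0.5944 -0.232   0.0614] [array([-0.8,  0.1]), array([ 1. , -0.7])]
full [ 0.4896 -0.2043  0.0629] [array([-0.7,  0.1]), array([ 0.7, -0.6])]
```

The scene view shows the tile in the stand at about (185,205) and the rack at about (345,260), with its empty slot on the far side. The top view shows the tile at about (182,232) and the empty slot at about (372,170). I'll move toward the tile and turn the jaws to its normal, at about +12°.

>>> {"method": "play_rows", "body": {"increments": [[[1,-0.3,0,-0.2,0.15],[1,-0.6,0,-0.4,0.3],[1,-1,0,-0.7,0.45],[1,-1,0,-0.7,0.45],[1,-1,0,-0.7,0.45],[1,-1,0,-0.7,0.45],[1,-1,0,-0.7,0.45]]]}}

```text
t: 1.55
position: [0.2666, 0.4208, 0.2057]
tcp_rot: [0.703, -0.703, -0.077, 0.077]
wrist_force: [0.5, -0.0, -0.0]
grip_width: 0.999
```

>>> {"method": "play_rows", "body": {"increments": [[[1,0,0,-0.6,0],[1,0,0,-1,0],[1,0,0,-1,0]]]}}

```text
t: 1.85
position: [0.2842, 0.3403, 0.2054]
tcp_rot: [-0.702, 0.703, 0.077, -0.077]
wrist_force: [-0.9, 0.0, -0.6]
grip_width: 1.0
```

>>> {"method": "play_rows", "body": {"increments": [[[1,0,0,-0.6,0],[1,0,0,-1,0],[1,0,0,-1,0]]]}}

```text
t: 2.15
position: [0.3021, 0.2607, 0.2056]
tcp_rot: [-0.702, 0.703, 0.077, -0.077]
wrist_force: [0.0, -0.0, -0.5]
grip_width: 0.997
```

```bash
python3 - <<'E'
from h import *
o=telemetry.get_obs(); print(o['t'],o['position'],R.from_quat(np.roll(o['tcp_rot'],-1)).as_matrix().round(3),o['qpos'])
p=cap('wrist','w1.png')
for q in ['tile_center','tile_foot']: print(q,pts(q,p))
t=cap('top'); s=cap('scene')
for q in ['tile_center','tile_foot','free_slot','full_slot']: print(q,pts(q,t),pts(q,s))
E
```

```text
2.15 [0.30214171 0.26066869 0.20559464] [[ 0.976  0.001 -0.216]
 [ 0.216 -0.001  0.976]
 [ 0.    -1.    -0.002]] [ 4.95499077e-01 -1.87593657e-01  1.93894902e+00 -1.60905435e-03
  1.39018046e+00  2.77798704e-01]
tile_center []
tile_foot [(0.85, array([395.8, 305.5]))]
tile_center [(0.76, array([181.6, 234. ]))] [(0.65, array([187.2, 205.9]))]
tile_foot [(0.65, array([194.1, 241.6]))] [(0.58, array([181.4, 231.4]))]
free_slot [(0.73, array([371.6, 169.1]))] [(0.6, array([375.2, 237.5]))]
full_slot [(0.75, array([360.3, 220.5]))] [(0.7, array([327.8, 253.3])), (0.53, array([190.3, 203.5]))]
```

View pics/w1.png

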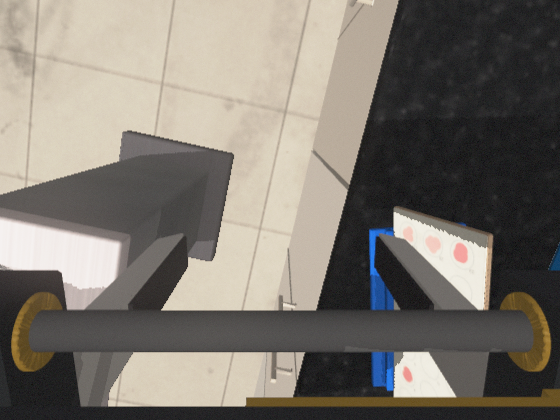

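The wrist view shows the blue stand at about (382,300) and the tile at about (440,300), parallel to the jaws' closing plane. The tool can only turn about its finger axis, so before grasping I'll check how the arm handles the inner reach limit. I want to know whether the tool stays vertical there.

>>> {"method": "play_rows", "body": {"increments": [[[1,-0.3,0,-0.3,0],[1,-0.6,0,-0.8,0],[1,-0.8,0,-1,0],[1,-0.8,0,-1,0]]]}}

```text
t: 3.2
position: [0.2556, 0.1692, 0.2053]
tcp_rot: [-0.703, 0.703, 0.077, -0.076]
wrist_force: [-0.1, 1.7, 1.0]
grip_width: 0.998
```

>>> {"method": "play_rows", "body": {"increments": [[[1,-0.2,0,0,0],[1,-0.4,0,0,0],[1,-0.6,0,0,0],[1,-0.6,0,0,0]]]}}

```text
t: 3.6
position: [0.2084, 0.1594, 0.2054]
tcp_rot: [-0.703, 0.703, 0.077, -0.076]
wrist_force: [-0.1, -0.6, -0.3]
grip_width: 0.998
```

```bash
python3 - <<'E'
from h import *
o=telemetry.get_obs(); print(o['t'],o['position'],np.hypot(*o['position'][:2]),R.from_quat(np.roll(o['tcp_rot'],-1)).as_matrix().round(3),o['qpos'])
E
```

```text
3.6 [0.20841499 0.15941222 0.20538491] 0.2623910490049775 [[ 0.976  0.002 -0.216]
 [ 0.216 -0.     0.976]
 [ 0.001 -1.    -0.001]] [ 3.19329899e-01 -5.74274270e-01  2.19211883e+00 -8.03979778e-04
  1.52237546e+00  1.01352691e-01]
```

>>> {"method": "play_rows", "body": {"increments": [[[1,-0.2,0,0,0],[1,-0.5,0,0,0],[1,-0.8,0,0,0],[1,-0.8,0,0,0],[1,-0.8,0,0,0]]]}}

```text
t: 4.1
position: [0.1471, 0.1462, 0.2059]
tcp_rot: [0.703, -0.703, -0.079, 0.076]
wrist_force: [-0.4, -1.1, 0.6]
grip_width: 1.001
```

```bash
python3 - <<'E'
from h import *
o=telemetry.get_obs(); print(o['t'],o['position'],np.hypot(*o['position'][:2]),R.from_quat(np.roll(o['tcp_rot'],-1)).as_matrix().round(3),o['qpos'])
E
```

```text
4.1 [0.14712533 0.14619155 0.20587651] 0.2074074047758046 [[ 0.976  0.004 -0.217]
 [ 0.217  0.001  0.976]
 [ 0.004 -1.    -0.   ]] [ 3.54954902e-01 -7.71596480e-01  2.27676725e+00 -7.46941910e-04
  1.63253237e+00  1.36243017e-01]
```

>>> {"method": "play_rows", "body": {"increments": [[[1,-0.3,0,0,0],[1,-0.6,0,0,0],[1,-0.9,0,0,0],[1,-0.9,0,0,0],[1,-0.9,0,0,0],[1,-0.9,0,0,0]]]}}

```text
t: 4.7
position: [0.0905, 0.1527, 0.2042]
tcp_rot: [-0.696, 0.71, 0.073, -0.08]
wrist_force: [-0.4, -0.4, -0.0]
grip_width: 1.0
```

```bash
python3 - <<'E'
from h import *
o=telemetry.get_obs(); print(o['t'],o['position'],np.hypot(*o['position'][:2]),R.from_quat(np.roll(o['tcp_rot'],-1)).as_matrix().round(3),o['qpos'])
E
```

```text
4.7 [0.09054674 0.15271511 0.20422144] 0.17754046220194802 [[ 0.976 -0.008 -0.216]
 [ 0.216 -0.02   0.976]
 [-0.012 -1.    -0.018]] [ 0.55653772 -0.85643181  2.30958297 -0.01287938  1.70563596  0.33740888]
```

The tool stays essentially vertical at the limit, with at most 1° of tilt, so the lean has to come from a shallow pinch at the leaning top edge. I'll measure the tile's edges more carefully.

```bash
python3 - <<'E'
from h import *
t=cap('top','t1.png'); s=cap('scene','s1.png')
T=cv2.imread('pics/t1.png'); S=cv2.imread('pics/s1.png')
a=cv2.resize(T[190:275,105:260],None,fx=5,fy=5,interpolation=cv2.INTER_CUBIC)
b=cv2.resize(S[165:250,130:250],None,fx=6,fy=2.0,interpolation=cv2.INTER_CUBIC)
b=cv2.resize(b,(775,170))
cv2.imwrite('pics/c1.png',np.vstack([a,b]))
E
```

```text
(no output)
```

View pics/c1.png

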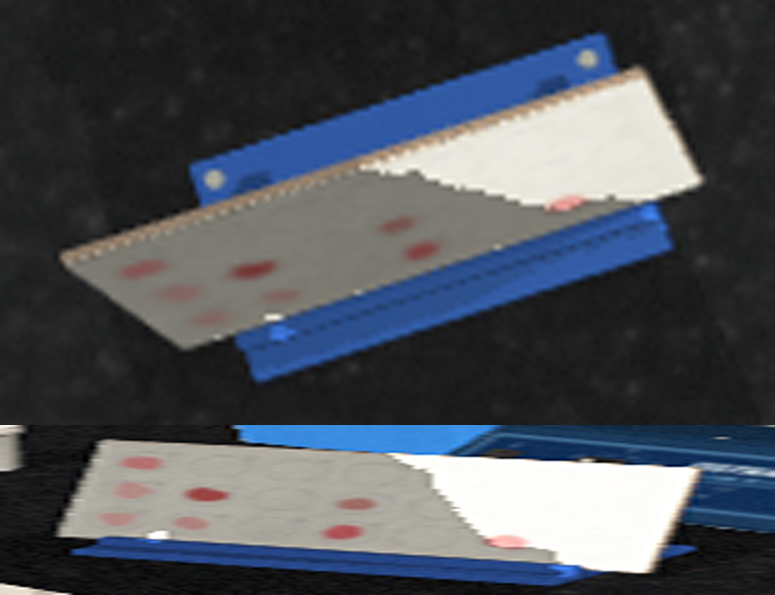

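The crop shows the tile's four corners clearly. In the top view they are at about (117,241), (234,204), (245,227) and (142,260). I'll fit the tile's pose to them.

```bash
python3 - <<'E'
from h import *
from scipy.optimize import least_squares
t=cap('top'); s=cap('scene')
ut=np.array([(117.8,242),(234,204.8),(245.4,226.6),(142.2,259.8)]); us=np.array([(145,172.5),(237.6,186.5),(231,238.5),(139.3,220)])
L=np.array([(-.118,.056),(.118,.056),(.118,-.056),(-.118,-.056)]) # x to right seen from robot = -y world
def pose(v):
    x,y,z,yaw,lean=v
    e=np.array([np.sin(yaw),-np.cos(yaw),0]); n=np.array([np.cos(yaw),np.sin(yaw),0])
    u=np.array([0,0,np.cos(lean)])+n*np.sin(lean); f=np.cross(e,u); 
    return np.array([x,y,z]),e,u,f,n
def res(v):
    c,e,u,f,n=pose(v); r=[]
    for l,a,b in zip(L,ut,us):
        X=c+l[0]*e+l[1]*u+.0025*f
        r+=list(proj(t,X)-a)+list(proj(s,X)-b)
    return np.array(r)
r=least_squares(res,[.47,.16,.06,.2,.38],loss='soft_l1'); v=r.x
print(v.round(4),np.degrees(v[3:]),res(v).round(1).reshape(-1,4))
v2=least_squares(lambda w:res(np.append(w,np.radians(22))),[.47,.16,.06,.2],loss='soft_l1').x; print(v2.round(4))
c,e,u,f,n=pose(np.append(v2,np.radians(22)))
print('f',f,'frontTop',c+.056*u+.0025*f,'backTop',c+.056*u-.0025*f,'mid',c+.056*u,'foot',c-.056*u)
for q in ['free_slot','full_slot']: 
  a,b=pts(q,t)[0][1],pts(q,s)[0][1]; print(q,tri([t,s],[a,b]).round(4),atz(t,a,.056).round(4),atz(s,b,.056).round(4))
o=telemetry.get_obs();print(o['position'],o['t'],R.from_quat(np.roll(o['tcp_rot'],-1)).as_matrix().round(3))
E
```

```text
[0.4743 0.1539 0.0616 0.2881 0.3753] [16.50958849 21.50189563] [[-0.5  0.6  0.8 -0.5]
 [ 0.2  0.1  1.  -0.3]
 [ 0.3 -0.5 -0.6  0.7]
 [-0.5 -0.2 -0.5  0.6]]
[0.4743 0.1539 0.0616 0.288 ]
f [-0.88900878 -0.26331217  0.37460659] frontTop [0.49218676 0.15917253 0.11442718] backTop [0.4966318  0.1604891  0.11255415] mid [0.49440928 0.15983081 0.11349066] foot [0.4541808  0.14791569 0.00964607]Traceback (most recent call last):
  File "<stdin>", line 23, in <module>
IndexError: list index out of range
```

>>> {"method": "play_rows", "body": {"increments": [[[0,0.3,0,-0.1,-0.035],[0,0.7,0,-0.2,-0.035],[0,1,0,-0.2,-0.035],[0,1,0,-0.2,-0.035]]]}}

```text
t: 5.4
position: [0.1733, 0.1539, 0.2036]
tcp_rot: [-0.693, 0.707, 0.096, -0.104]
wrist_force: [-0.8, 0.1, -0.4]
grip_width: 0.697
```

>>> {"method": "play_rows", "body": {"increments": [[[0,0.5,0,-0.1,0],[0,1,0,-0.2,0],[0,1,0,-0.2,0]]]}}

```text
t: 5.7
position: [0.2567, 0.1608, 0.2024]
tcp_rot: [-0.693, 0.707, 0.094, -0.104]
wrist_force: [-0.6, 0.3, 0.0]
grip_width: 0.442
```

>>> {"method": "play_rows", "body": {"increments": [[[0,0.5,0,-0.1,0],[0,1,0,-0.3,0],[0,1,0,-0.3,0]]]}}

```text
t: 6.0
position: [0.3424, 0.1596, 0.2016]
tcp_rot: [-0.693, 0.707, 0.094, -0.104]
wrist_force: [-0.5, 0.2, -0.1]
grip_width: 0.184
```

>>> {"method": "play_rows", "body": {"increments": [[[0,0.5,0,-0.1,0],[0,1,0,-0.3,0],[0,1,0,-0.3,0]]]}}

```text
t: 6.3
position: [0.4276, 0.1584, 0.2006]
tcp_rot: [-0.693, 0.707, 0.093, -0.103]
wrist_force: [-0.6, 0.1, 0.2]
grip_width: 0.005
```

```bash
cat >> h.py <<'E'
def to(X,yaw=None):
    o=telemetry.get_obs(); M=R.from_quat(np.roll(o['tcp_rot'],-1)).as_matrix(); d=np.array(X)-o['position']
    print('t',o['t'],'pos',o['position'].round(4),'y',M[:,1].round(3),'yaw',np.degrees(np.arctan2(M[1,0],M[0,0])).round(2),'F',np.round(o['wrist_force'],1),'w',round(float(o['grip_width']),3))
    print('shift',(M.T@d/.08).round(3), None if yaw is None else ('turn',round(-(np.radians(yaw)-np.arctan2(M[1,0],M[0,0]))/2,4)))
E
python3 - <<'E'
from h import *
to([.4944,.1598,.125],16.5)
E
```

```text
t 6.3 pos [0.4276 0.1584 0.2006] y [-0.011 -0.022 -1.   ] yaw 15.95 F [-0.6  0.1  0.2] w 0.005
shift [ 0.823  0.935 -0.196] ('turn', np.float64(-0.0048))
```

>>> {"method": "play_rows", "body": {"increments": [[[0,0.4,0.2,-0.1,-0.005],[0,0.82,0.6,-0.2,-0.005],[0,0.82,0.97,-0.2,-0.005],[0,0.82,0.97,-0.2,-0.005]]]}}

```text
t: 6.7
position: [0.4885, 0.159, 0.1184]
tcp_rot: [-0.693, 0.707, 0.093, -0.111]
wrist_force: [-1.3, -0.1, -0.2]
grip_width: 0.002
```

>>> {"method": "play_rows", "body": {"increments": [[[0,0,0.015,0,0],[0,0,0.03,0,0],[0,0,0.045,0,0]]]}}

```text
t: 7.0
position: [0.4888, 0.1594, 0.1168]
tcp_rot: [-0.693, 0.707, 0.094, -0.11]
wrist_force: [0.5, -0.1, -0.7]
grip_width: 0.007
```

>>> {"method": "play_rows", "body": {"increments": [[[0,0,0.015,0,0],[0,0,0.025,0,0]]]}}

```text
t: 7.2
position: [0.4894, 0.1596, 0.1161]
tcp_rot: [-0.693, 0.707, 0.095, -0.109]
wrist_force: [-0.4, 0.3, -0.9]
grip_width: 0.006
```

>>> {"method": "play_rows", "body": {"increments": [[[0,0.02,0.015,0,0],[0,0.04,0.025,0,0],[0,0.04,0.025,0,0]]]}}

```text
t: 7.5
position: [0.4927, 0.1605, 0.114]
tcp_rot: [-0.693, 0.707, 0.095, -0.109]
wrist_force: [-0.1, 0.3, 0.2]
grip_width: 0.005
```

>>> {"method": "play_rows", "body": {"increments": [[[0,0.02,0.015,0,0],[0,0.02,0.02,0,0],[0,0.02,0.02,0,0]]]}}

```text
t: 7.8
position: [0.4934, 0.1607, 0.1129]
tcp_rot: [-0.693, 0.707, 0.094, -0.11]
wrist_force: [-3.6, -0.4, 5.8]
grip_width: 0.004
```

Contact at z ≈ 0.113 gives the top front corner's height. I'll lift, open a little and line up.

>>> {"method": "play_rows", "body": {"increments": [[[0.1,0,-0.1,0,0],[0.3,0,-0.15,0,0],[0.3,0,-0.15,0,0],[0.3,0,-0.15,0,0],[0.3,0,-0.15,0,0]]]}}

```text
t: 8.3
position: [0.4936, 0.161, 0.1247]
tcp_rot: [-0.693, 0.707, 0.094, -0.11]
wrist_force: [0.3, -0.4, -0.9]
grip_width: 0.297
```

```bash
python3 - <<'E'
from h import *
to([.4937,.1598,.1100],16.5)
E
```

```text
t 8.3 pos [0.4936 0.161  0.1247] y [-0.02  -0.023 -1.   ] yaw 16.58 F [ 0.3 -0.4 -0.9] w 0.297
shift [ 0.002  0.184 -0.011] ('turn', np.float64(0.0007))
```

>>> {"method": "play_rows", "body": {"increments": [[[0.3,0,0.1,-0.01,0],[0.3,0,0.184,-0.01,0],[0.3,0,0.184,-0.01,0],[0.3,0,0.184,-0.01,0]]]}}

```text
t: 8.7
position: [0.493, 0.1597, 0.1093]
tcp_rot: [-0.693, 0.707, 0.093, -0.111]
wrist_force: [-0.0, 0.4, -0.6]
grip_width: 0.299
```

```bash
python3 - <<'E'
from h import *
to([.4937,.1598,.1100],16.5)
E
```

```text
t 8.7 pos [0.493  0.1597 0.1093] y [-0.021 -0.023 -1.   ] yaw 16.57 F [-0.   0.4 -0.6] w 0.299
shift [ 0.009 -0.009 -0.002] ('turn', np.float64(0.0006))
```

>>> {"method": "play_rows", "body": {"increments": [[[0.15,0.008,-0.008,0,0],[0.1,0.008,-0.008,0,0],[0.06,0.008,-0.008,0,0],[0,0.008,-0.008,0,0],[0,0.008,-0.008,0,0]]]}}

```text
t: 9.2
position: [0.4939, 0.16, 0.1101]
tcp_rot: [-0.693, 0.707, 0.094, -0.11]
wrist_force: [-0.8, 0.7, 0.5]
grip_width: 0.038
```

```bash
python3 - <<'E'
from h import *
to([.4937,.1598,.1100],16.5)
E
```

```text
t 9.2 pos [0.4939 0.16   0.1101] y [-0.021 -0.023 -1.   ] yaw 16.58 F [-0.8  0.7  0.5] w 0.038
shift [-0.003  0.002 -0.002] ('turn', np.float64(0.0007))
```

>>> {"method": "play_rows", "body": {"increments": [[[0,0,0,0,0],[0,0,0,0,0]]]}}

```text
t: 9.4
position: [0.4939, 0.16, 0.1101]
tcp_rot: [-0.693, 0.707, 0.094, -0.11]
wrist_force: [0.8, -0.8, -0.6]
grip_width: 0.043
```

```bash
python3 - <<'E'
from h import *
to([.4937,.1598,.1100],16.5)
s=cap('scene','s2.png'); w=cap('wrist','w2.png')
S=cv2.imread('pics/s2.png'); W=cv2.imread('pics/w2.png')
a=cv2.resize(S[110:250,110:260],(600,560),interpolation=cv2.INTER_CUBIC)
cv2.imwrite('pics/c2.png',a)
E
```

```text
t 9.4 pos [0.4939 0.16   0.1101] y [-0.02  -0.023 -1.   ] yaw 16.58 F [ 0.8 -0.8 -0.6] w 0.043
shift [-0.003  0.002 -0.002] ('turn', np.float64(0.0007))
```

View pics/c2.png

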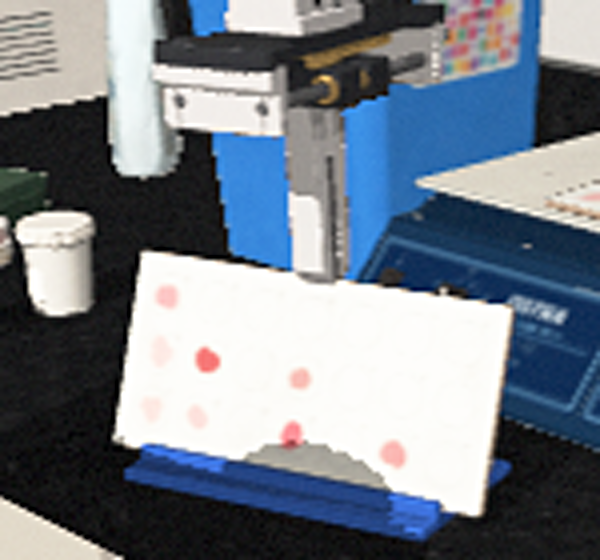

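The crop shows the fingertips over the middle of the upper edge at about (320,275). The tile's corners haven't moved, so it still leans at 22°. I'll lift it gently.

>>> {"method": "play_rows", "body": {"increments": [[[0,0,-0.05,0,0],[0,0,-0.12,0,0],[0,0,-0.2,0,0],[0,0,-0.3,0,0],[0,0,-0.4,0,0],[0,0,-0.5,0,0],[0,0,-0.5,0,0]]]}}

```text
t: 10.2
position: [0.496, 0.1612, 0.152]
tcp_rot: [-0.693, 0.707, 0.095, -0.109]
wrist_force: [1.0, -0.0, -0.9]
grip_width: 0.041
```

```bash
python3 - <<'E'
from h import *
to([.4937,.1598,.1100],16.5)
s=cap('scene','s3.png'); t=cap('top','t3.png')
S=cv2.imread('pics/s3.png'); T=cv2.imread('pics/t3.png')
a=cv2.resize(S[130:250,110:260],(600,480),interpolation=cv2.INTER_CUBIC)
cv2.imwrite('pics/c3.png',a)
for q in ['tile_center','tile_foot']: print(q,pts(q,s),pts(q,t))
E
```

```text
t 10.2 pos [0.496  0.1612 0.152 ] y [-0.017 -0.023 -1.   ] yaw 16.58 F [ 1.  -0.  -0.9] w 0.041
shift [-0.021  0.525  0.001] ('turn', np.float64(0.0007))
tile_center [(0.57, array([186.3, 186.7]))] [(0.7, array([179. , 232.5]))]
tile_foot [(0.67, array([180.8, 211.9]))] []
```

View pics/c3.png

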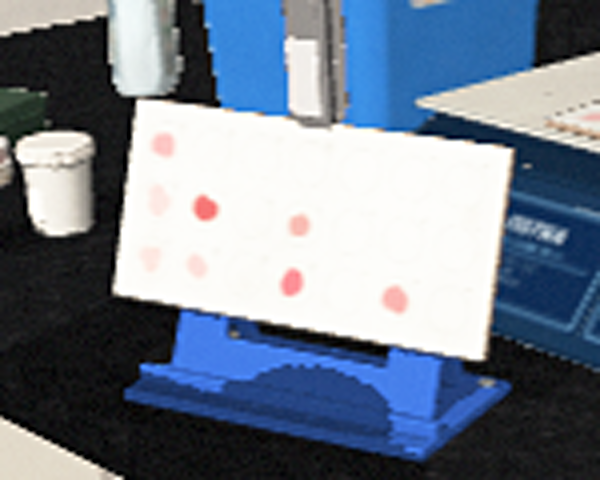

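The tile came out of the stand still clearly leaning. In the crop its corners are at (137,100), (513,149), (487,359) and (114,294). Next I'll measure the held tile and the rack.

```bash
python3 - <<'E'
from h import *
from scipy.optimize import least_squares
t=cap('top','t4.png'); s=cap('scene')
us=np.array([(144.2,155),(238.2,167.2),(231.7,219.7),(138.5,203.5)])
L=np.array([(-.118,.056),(.118,.056),(.118,-.056),(-.118,-.056)])
def pose(v):
    x,y,z,yaw,lean,roll=v
    return np.array([x,y,z]),R.from_euler('ZYX',[yaw,lean,roll]).as_matrix()
def X(v):
    c,M=pose(v); return [c+M@np.array([-.0025,-l[0],l[1]]) for l in L]
def res(v): 
    c,M=pose(v); top=c+M@[0,0,.056]
    return np.r_[np.ravel([proj(s,x)-u for x,u in zip(X(v),us)]),(top-tcp-M@[0,0,.0])[[0,2]]*300]
tcp=telemetry.get_obs()['position']+[0,0,.003]
r=least_squares(res,[.48,.16,.1,.28,.38,0]); print(r.x[:3].round(4),np.degrees(r.x[3:]).round(1),r.fun.round(1))
F=[(372,170),(371.8,169.3)];FS=[(373.1,236),(375.2,237.5)];U=[(360.4,221.7),(360.3,220.5)];US=[(329.7,250),(327.8,253.3)]
for n,a,b in(('free',F,FS),('full',U,US)):
    a=np.mean(a,0);b=np.mean(b,0); print(n,tri([t,s],[a,b]).round(4),atz(t,a,.056).round(4),atz(s,b,.056).round(4))
a,b=atz(t,(304,207),.124),atz(t,(428,236),.124); d=a-b; print('fulltile top',a,b,(a+b)/2,np.linalg.norm(d),'yaw',np.degrees(np.arctan2(-d[0],d[1])))
T=cv2.imread('pics/t4.png'); cv2.imwrite('pics/c4.png',cv2.resize(T[145:250,295:435],None,fx=5.5,fy=5.5,interpolation=cv2.INTER_CUBIC))
E
```

```text
[0.4792 0.1572 0.101 ] [17.  18.6 -0.2] [-0.3 -0.4  0.  -0.5 -0.1  0.7  0.2  0.5  0.5  0.4]
free [ 0.5959 -0.233   0.0595] [ 0.5946 -0.231 ] [ 0.6049 -0.2308]
full [ 0.4899 -0.2036  0.0594] [ 0.4898 -0.204 ] [ 0.4959 -0.2001]
fulltile top [ 0.517425   -0.08708671] [ 0.45748574 -0.31707549] [ 0.48745537 -0.2020811 ] 0.23767110207112474 yaw -14.607387452727494
```

View pics/c4.png

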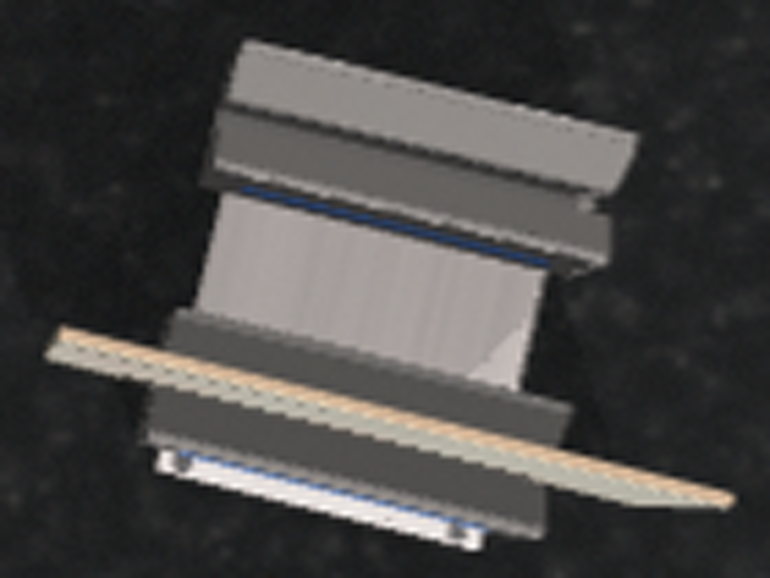

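The crop shows the rack. The full tile's top edge runs from (60,330) to (735,500), and the empty V mouth spans y ≈ 40–180 behind it, with its throat line near (406,152). The held tile leans at 18.6°. I'll raise it and carry it over.

>>> {"method": "play_rows", "body": {"increments": [[[0,0,-0.2,-0.05,0],[0,0,-0.45,-0.15,0],[0,0,-0.7,-0.35,0],[0,0,-0.9,-0.6,0],[0,0,-1,-0.85,0],[0,0,-1,-1,0]]]}}

```text
t: 11.2
position: [0.5203, 0.085, 0.2325]
tcp_rot: [-0.692, 0.707, 0.094, -0.109]
wrist_force: [-0.2, -0.5, -1.3]
grip_width: 0.046
```

>>> {"method": "play_rows", "body": {"increments": [[[0,0,-0.1,-0.25,0.03],[0,0,-0.2,-0.5,0.07],[0,0,-0.3,-0.75,0.11],[0,0,-0.3,-1,0.15],[0,0,-0.3,-1,0.16]]]}}

```text
t: 11.7
position: [0.5437, 0.007, 0.257]
tcp_rot: [-0.698, 0.716, -0.019, 0.006]
wrist_force: [-0.5, 0.1, -1.1]
grip_width: 0.037
```

```bash
python3 - <<'E'
from h import *
s=cap('scene','s5.png')
print([pts(q,s) for q in ['tile_center','tile_foot']])
t=cap('top'); print('blockmid',atz(t,(372.5,172.6),.056), 'throat',atz(t,(295+426/5.5,145+157/5.5),.042))
to([.624,-.238,.25],-14.6)
E
```

```text
[[(0.65, array([252.1, 148.9]))], [(0.79, array([244.5, 172.7]))]]
blockmid [ 0.58847275 -0.23197183] throat [ 0.58838709 -0.23470038]
t 11.9 pos [0.5428 0.0098 0.257 ] y [-0.02  -0.023 -1.   ] yaw -1.71 F [-0.5  0.1 -1.2] w 0.041
shift [ 1.108  0.137 -3.064] ('turn', np.float64(0.1125))
```

>>> {"method": "play_rows", "body": {"increments": [[[0,0.1,0.02,-0.25,0.03],[0,0.2,0.02,-0.5,0.07],[0,0.3,0.02,-0.75,0.1],[0,0.35,0.02,-1,0.112],[0,0.35,0.02,-1,0.112]]]}}

```text
t: 12.4
position: [0.5685, -0.072, 0.2562]
tcp_rot: [-0.692, 0.71, -0.096, 0.084]
wrist_force: [0.6, 0.6, -1.6]
grip_width: 0.04
```

```bash
python3 - <<'E'
from h import *
to([.6244,-.239,.23],-14.6)
E
```

```text
t 12.4 pos [ 0.5685 -0.072   0.2562] y [-0.02  -0.023 -1.   ] yaw -14.59 F [ 0.6  0.6 -1.6] w 0.04
shift [ 1.207  0.362 -1.835] ('turn', np.float64(0.0001))
```

>>> {"method": "play_rows", "body": {"increments": [[[0,0.15,0.05,-0.25,0],[0,0.35,0.1,-0.5,0],[0,0.5,0.15,-0.75,0],[0,0.65,0.2,-0.95,0],[0,0.65,0.2,-0.95,0]]]}}

```text
t: 12.9
position: [0.5995, -0.1599, 0.2404]
tcp_rot: [-0.692, 0.71, -0.097, 0.083]
wrist_force: [-0.1, -0.6, -1.2]
grip_width: 0.039
```

>>> {"method": "play_rows", "body": {"increments": [[[0,0.15,0.05,-0.25,0],[0,0.3,0.1,-0.5,0],[0,0.45,0.15,-0.75,0],[0,0.55,0.15,-0.88,0],[0,0.55,0.15,-0.88,0]]]}}

```text
t: 13.4
position: [0.6244, -0.2397, 0.2294]
tcp_rot: [-0.692, 0.71, -0.097, 0.084]
wrist_force: [-0.1, -0.0, -0.2]
grip_width: 0.04
```

```bash
python3 - <<'E'
from h import *
to([.6244,-.239,.20],-14.6)
s=cap('scene','s6.png'); t=cap('top','t6.png')
print([pts(q,p) for q in ['tile_center','tile_foot','free_slot'] for p in (s,t)])
S=cv2.imread('pics/s6.png'); cv2.imwrite('pics/c6.png',cv2.resize(S[120:310,270:470],(800,600)[:2] if 0 else (632,600),interpolation=cv2.INTER_CUBIC))
E
```

```text
t 13.4 pos [ 0.6244 -0.2397  0.2294] y [-0.022 -0.022 -1.   ] yaw -14.67 F [-0.1 -0.  -0.2] w 0.04
shift [0.003 0.368 0.018] ('turn', np.float64(-0.0006))
[[(0.94, array([384.1, 173.9]))], [], [(0.78, array([373.3, 204.1]))], [], [(0.58, array([372.7, 236.1]))], []]
```

View pics/c6.png

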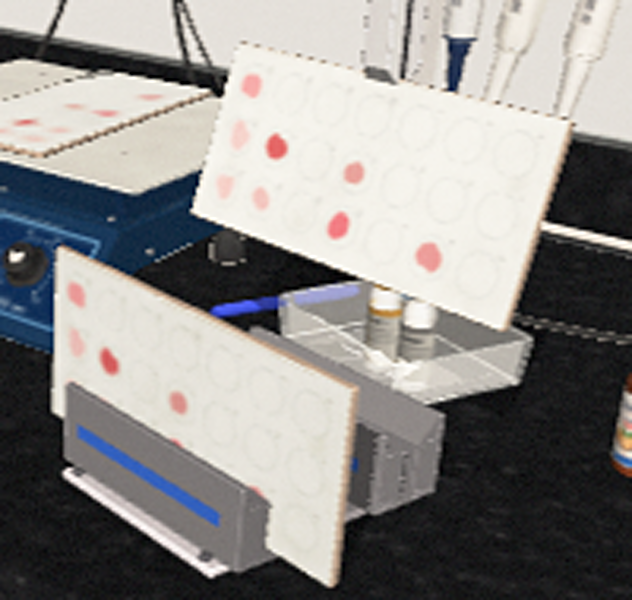

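The crop shows the tile held over the rack, still leaning, with corners at (238,42), (574,124), (505,328) and (193,212). I'll fit its pose.

```bash
cat >> h.py <<'E'
from scipy.optimize import least_squares
L4=np.array([(-.118,.056),(.118,.056),(.118,-.056),(-.118,-.056)])
def fit(s,us,v0,w=300):
    tcp=telemetry.get_obs()['position']+[0,0,.003]
    def res(v):
        M=R.from_euler('ZYX',v[3:]).as_matrix(); c=v[:3]
        return np.r_[np.ravel([proj(s,c+M@np.array([-.0025,-l[0],l[1]]))-u for l,u in zip(L4,us)]),(c+M@[0,0,.056]-tcp)[[0,2]]*w]
    r=least_squares(res,v0); M=R.from_euler('ZYX',r.x[3:]).as_matrix()
    print('c',r.x[:3].round(4),'yaw,lean,roll',np.degrees(r.x[3:]).round(1),'res',r.fun.round(1),'foot',(r.x[:3]-M@[0,0,.056]).round(4),'top',(r.x[:3]+M@[0,0,.056]).round(4))
E
python3 - <<'E'
from h import *
s=cap('scene')
us=[(345.3,133.3),(451.7,159.3),(429.8,223.9),(331.1,187.1)]
fit(s,us,[.61,-.235,.18,-.25,.35,0]); fit(s,us,[.61,-.235,.18,-.25,.35,0],0)
E
```

```text
c [ 0.6107 -0.2356  0.1783] yaw,lean,roll [-14.6  16.2  -0.6] res [ 0.2 -0.8 -0.2 -1.2  0.2  1.5 -0.3  0.4  0.5 -0.2] foot [ 0.5954 -0.2323  0.1246] top [ 0.6259 -0.239   0.2321]
c [ 0.6331 -0.2257  0.1708] yaw,lean,roll [-12.3  16.9   0.1] res [ 0.3  0.1 -0.3 -0.1  0.3  0.1 -0.3 -0.1  0.  -0. ] foot [ 0.6172 -0.2222  0.1173] top [ 0.6489 -0.2293  0.2244]
```

The tile leans at about 16–17° with its foot over the mouth. I'll lower it until the edge is inside the V.

>>> {"method": "play_rows", "body": {"increments": [[[0,-0.02,0.15,0,0],[0,-0.03,0.35,0,0],[0,-0.03,0.55,0,0],[0,-0.03,0.7,0,0],[0,-0.03,0.78,0,0],[0,-0.03,0.78,0,0]]]}}

```text
t: 14.45
position: [0.6194, -0.2391, 0.1653]
tcp_rot: [-0.693, 0.71, -0.097, 0.082]
wrist_force: [-0.1, 0.1, -0.8]
grip_width: 0.043
```

```bash
python3 - <<'E'
from h import *
to([.622,-.238,.155],-14.6)
E
```

```text
t 14.45 pos [ 0.6194 -0.2391  0.1653] y [-0.025 -0.021 -0.999] yaw -14.6 F [-0.1  0.1 -0.8] w 0.043
shift [0.031 0.128 0.025] ('turn', np.float64(-0.0))
```

>>> {"method": "play_rows", "body": {"increments": [[[0,0.005,0.03,0.01,0],[0,0.01,0.06,0.01,0],[0,0.01,0.09,0.01,0],[0,0.01,0.12,0.01,0],[0,0.01,0.12,0.01,0]]]}}

```text
t: 14.95
position: [0.6199, -0.2387, 0.1555]
tcp_rot: [-0.693, 0.71, -0.098, 0.082]
wrist_force: [0.1, -0.7, -0.2]
grip_width: 0.041
```

>>> {"method": "play_rows", "body": {"increments": [[[0,0.005,0.025,0,0],[0,0.01,0.05,0,0],[0,0.01,0.06,0,0]]]}}

```text
t: 15.25
position: [0.6205, -0.2389, 0.1503]
tcp_rot: [-0.693, 0.71, -0.098, 0.082]
wrist_force: [0.6, -0.6, -2.3]
grip_width: 0.04
```

```bash
python3 - <<'E'
from h import *
to([.622,-.238,.155],-14.6)
s=cap('scene','s7.png')
S=cv2.imread('pics/s7.png'); cv2.imwrite('pics/c7.png',cv2.resize(S[140:320,270:470],(666,600),interpolation=cv2.INTER_CUBIC))
E
```

```text
t 15.25 pos [ 0.6205 -0.2389  0.1503] y [-0.025 -0.021 -0.999] yaw -14.6 F [ 0.6 -0.6 -2.3] w 0.04
shift [ 0.014 -0.059  0.014] ('turn', np.float64(-0.0))
```

View pics/c7.png

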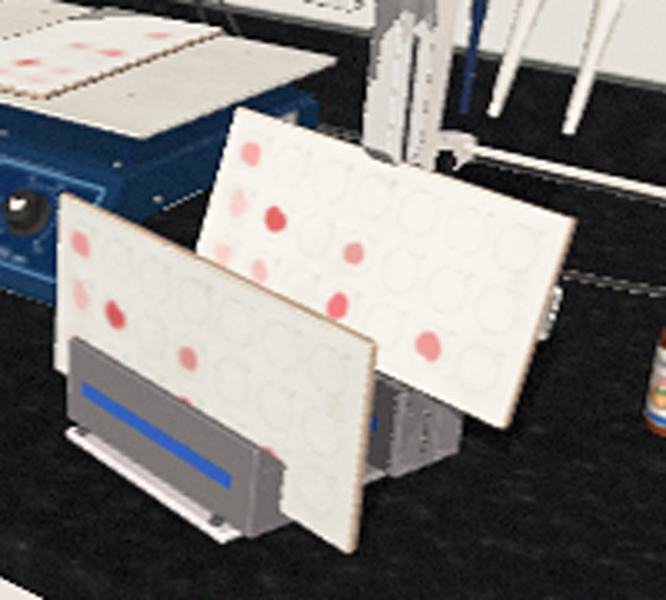

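The crop shows the tile still leaning, with its lower edge inside the empty V mouth (lower right corner at about (505,425)). I'll lower slowly and watch the force.

>>> {"method": "play_rows", "body": {"increments": [[[0,0.003,0.025,0,0],[0,0.005,0.05,0,0],[0,0.005,0.05,0,0]]]}}

```text
t: 15.6
position: [0.6205, -0.239, 0.1457]
tcp_rot: [-0.693, 0.71, -0.098, 0.081]
wrist_force: [-0.1, 0.7, -1.2]
grip_width: 0.045
```

>>> {"method": "play_rows", "body": {"increments": [[[0,0.003,0.025,0,0],[0,0.005,0.05,0,0],[0,0.005,0.05,0,0]]]}}

```text
t: 15.9
position: [0.6205, -0.239, 0.1412]
tcp_rot: [-0.693, 0.709, -0.098, 0.081]
wrist_force: [-0.5, 0.6, -0.2]
grip_width: 0.041
```

The edge is past the throat with no contact force. Now I'll straighten: move the top toward the robot while the edge is held in the slot.

>>> {"method": "play_rows", "body": {"increments": [[[0,-0.03,0,0,0],[0,-0.07,0,0,0],[0,-0.11,0,0,0],[0,-0.13,0,0,0]]]}}

```text
t: 16.3
position: [0.6102, -0.2364, 0.1417]
tcp_rot: [-0.693, 0.71, -0.098, 0.081]
wrist_force: [0.2, -1.3, -1.1]
grip_width: 0.042
```

>>> {"method": "play_rows", "body": {"increments": [[[0,-0.03,0,0,0],[0,-0.07,0,0,0],[0,-0.1,0,0,0],[0,-0.1,0,0,0]]]}}

```text
t: 16.7
position: [0.6023, -0.2343, 0.142]
tcp_rot: [-0.693, 0.71, -0.098, 0.081]
wrist_force: [0.2, -0.3, -1.5]
grip_width: 0.038
```

```bash
python3 - <<'E'
from h import *
to([.589,-.230,.1412],-14.6)
s=cap('scene','s8.png')
print(pts('tile_center',s),pts('tile_foot',s))
E
```

```text
t 16.7 pos [ 0.6023 -0.2343  0.142 ] y [-0.026 -0.02  -0.999] yaw -14.61 F [ 0.2 -0.3 -1.5] w 0.038
shift [-0.174  0.013  0.01 ] ('turn', np.float64(-0.0001))
[(0.64, array([375.1, 223.8])), (0.39, array([364.6, 249.7]))] [(0.92, array([366.6, 248.7]))]
```

```bash
python3 - <<'E'
from h import *
s=cap('scene','s9.png')
n=np.array([.968,-.252,0]); top=telemetry.get_obs()['position']+[0,0,.002]
for l in (3,6,8,12,16):
    a=np.radians(l); u=n*np.sin(a)+[0,0,np.cos(a)]; print(l,proj(s,top-.056*u-.0025*n).round(1),proj(s,top-.112*u-.0025*n).round(1),(top-.112*u).round(4),'corners',[proj(s,top-.112*k*u+ e*.118*np.array([-.252,-.968,0])).round(1) for k,e in((0,-1),(0,1),(1,1))])
S=cv2.imread('pics/s9.png'); cv2.imwrite('pics/c9.png',cv2.resize(S[140:320,270:470],(666,600),interpolation=cv2.INTER_CUBIC))
E
```

```text
3 [374.9 222.8] [371.  250.2] [ 0.597  -0.233   0.0321] corners [array([335.3, 177.2]), array([435.4, 214.3]), array([423.7, 275.7])]
6 [373.8 223. ] [368.9 250.7] [ 0.5913 -0.2315  0.0325] corners [array([335.3, 177.2]), array([435.4, 214.3]), array([421.5, 276.4])]
8 [373.1 223.1] [367.5 251. ] [ 0.5875 -0.2305  0.033 ] corners [array([335.3, 177.2]), array([435.4, 214.3]), array([420.1, 276.8])]
12 [371.7 223.2] [364.6 251.4] [ 0.5801 -0.2286  0.0344] corners [array([335.3, 177.2]), array([435.4, 214.3]), array([417.3, 277.4])]
16 [370.3 223.2] [361.9 251.6] [ 0.5727 -0.2267  0.0362] corners [array([335.3, 177.2]), array([435.4, 214.3]), array([414.5, 277.7])]
```

View pics/c9.png

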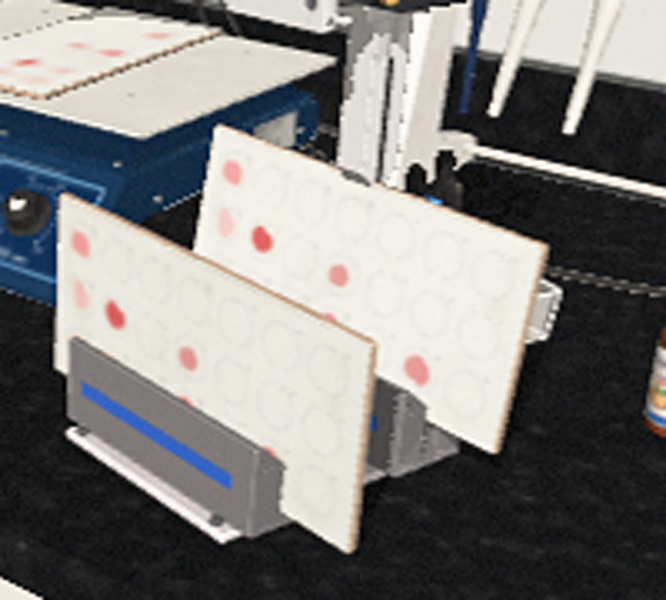

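The tile now leans about 8°, with its lower right corner at about (497,452) in the crop, so it is pivoting in the slot as intended. I'll finish straightening.

>>> {"method": "play_rows", "body": {"increments": [[[0,-0.04,0,0,0],[0,-0.08,0,0,0],[0,-0.12,0,0,0],[0,-0.15,0,0,0],[0,-0.15,0,0,0]]]}}

```text
t: 17.4
position: [0.5906, -0.2312, 0.1422]
tcp_rot: [-0.693, 0.71, -0.098, 0.081]
wrist_force: [1.1, 0.1, -1.2]
grip_width: 0.038
```

>>> {"method": "play_rows", "body": {"increments": [[[0,0,0.03,0,0],[0,0,0.06,0,0],[0,0,0.09,0,0],[0,0,0.1,0,0]]]}}

```text
t: 17.8
position: [0.5901, -0.2313, 0.1336]
tcp_rot: [-0.693, 0.709, -0.099, 0.081]
wrist_force: [-0.2, 0.8, -1.0]
grip_width: 0.038
```

```bash
python3 - <<'E'
from h import *
to([.589,-.230,.123],-14.6)
E
```

```text
t 17.8 pos [ 0.5901 -0.2313  0.1336] y [-0.028 -0.02  -0.999] yaw -14.61 F [-0.2  0.8 -1. ] w 0.038
shift [-0.015  0.132  0.015] ('turn', np.float64(-0.0001))
```

>>> {"method": "play_rows", "body": {"increments": [[[0,0,0.03,0,0],[0,0,0.06,0,0],[0,0,0.09,0,0],[0,0,0.1,0,0]]]}}

```text
t: 18.2
position: [0.5896, -0.2313, 0.125]
tcp_rot: [-0.693, 0.709, -0.099, 0.081]
wrist_force: [0.8, 0.5, -1.0]
grip_width: 0.039
```

>>> {"method": "play_rows", "body": {"increments": [[[0,0,0.02,0,0],[0,0,0.035,0,0],[0,0,0.045,0,0],[0,0,0.045,0,0]]]}}

```text
t: 18.6
position: [0.5901, -0.2315, 0.1222]
tcp_rot: [-0.693, 0.709, -0.098, 0.081]
wrist_force: [0.6, 1.0, 1.5]
grip_width: 0.041
```

>>> {"method": "play_rows", "body": {"increments": [[[0,0,0.015,0,0],[0,0,0.03,0,0],[0,0,0.03,0,0]]]}}

```text
t: 18.9
position: [0.5918, -0.232, 0.122]
tcp_rot: [-0.693, 0.71, -0.097, 0.083]
wrist_force: [1.2, 1.4, 6.4]
grip_width: 0.036
```

```bash
python3 - <<'E'
from h import *
to([.589,-.230,.123],-14.6)
s=cap('scene','s10.png');
n=np.array([.968,-.252,0]); e=np.array([-.252,-.968,0]); m=np.array([.589,-.2305,.124])
print([proj(s,m+k*.118*e+[0,0,z]).round(1) for k,z in((-1,0),(1,0),(1,-.112))])
S=cv2.imread('pics/s10.png'); cv2.imwrite('pics/c10.png',cv2.resize(S[140:320,270:470],(666,600),interpolation=cv2.INTER_CUBIC))
E
```

```text
t 18.9 pos [ 0.5918 -0.232   0.122 ] y [-0.023 -0.021 -1.   ] yaw -14.6 F [1.2 1.4 6.4] w 0.036
shift [-0.04  -0.012  0.015] ('turn', np.float64(-0.0))
[array([329.3, 187.9]), array([428. , 227.4]), array([418.8, 287.2])]
```

View pics/c10.png

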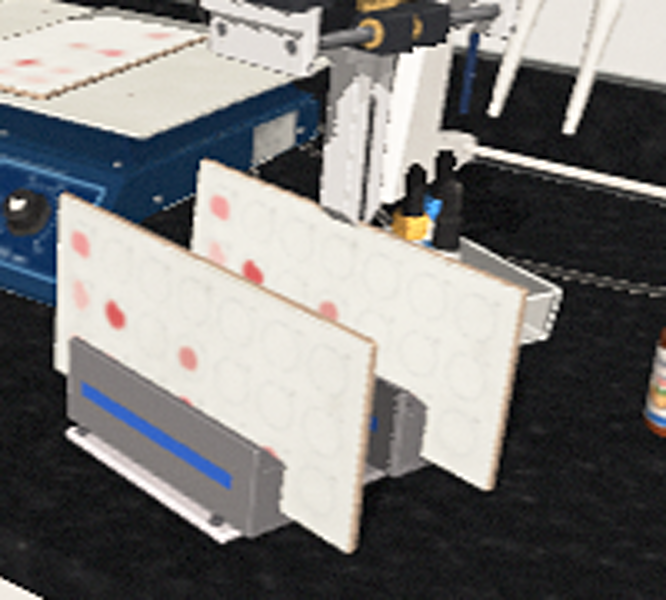

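The crop shows the tile upright in the empty slot and parallel to its neighbour, with corners at (203,159), (527,290) and (490,489) within about 2 px of the predicted home pose. I'll ease off the pressure, release and retreat straight up.

>>> {"method": "play_rows", "body": {"increments": [[[0,-0.02,-0.004,0,0],[0,-0.02,-0.004,0,0],[0.06,-0.02,-0.004,0,0],[0.1,-0.02,-0.004,0,0],[0.2,-0.02,-0.004,0,0],[0.3,-0.02,-0.004,0,0],[0.3,-0.02,-0.004,0,0],[0.3,-0.02,-0.1,0,0],[0.3,-0.02,-0.4,0,0],[0.3,-0.02,-0.8,0,0],[0.3,-0.02,-1,0,0],[0.3,-0.02,-1,0,0]]]}}

```text
t: 20.15
position: [0.5942, -0.2309, 0.2062]
tcp_rot: [-0.692, 0.711, -0.094, 0.085]
wrist_force: [-0.7, -0.4, 0.8]
grip_width: 0.298
```

```bash
python3 - <<'E'
from h import *
to([.589,-.230,.2],-14.6)
s=cap('scene','s11.png'); t=cap('top','t11.png')
for q in('tile_center','tile_foot'): print(q,pts(q,s),pts(q,t))
S=cv2.imread('pics/s11.png'); cv2.imwrite('pics/c11.png',cv2.resize(S[140:320,270:470],(666,600),interpolation=cv2.INTER_CUBIC))
E
```

```text
t 20.15 pos [ 0.5942 -0.2309  0.2062] y [-0.016 -0.025 -1.   ] yaw -14.59 F [-0.7 -0.4  0.8] w 0.298
shift [-0.065  0.078 -0.003] ('turn', np.float64(0.0001))
tile_center [(0.95, array([372.2, 234.7]))] []
tile_foot [] []
```

View pics/c11.png

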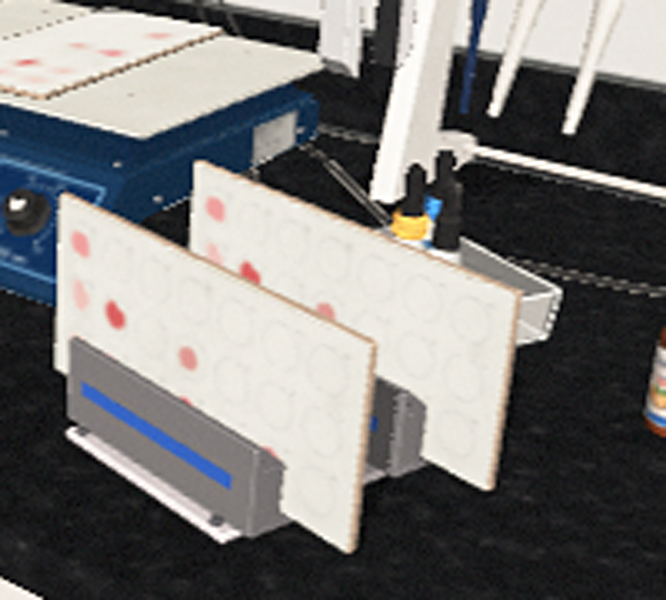

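The crop shows the released tile standing upright in the slot. Its right edge runs from (521,293) to (490,489), which matches a vertical tile, and the gripper is clear. Handing in.

```bash
python3 - <<'E'
from h import *
print(order.close_job())
E
```

```text
the job is handed in; nothing more can be done
None
```

The tile is in the empty slot: upright, on the floor, roughly centred and released. The job was handed in at about 20 s of the 40 s allowed, but the tile leaned a little less than the 20 degrees you asked for when it went in.

- **Grasp:** I pinched only about 3 mm of the middle of the top edge, after touching it to get its height. The tool can only point down, so a deeper grip would have straightened the tile early.
- **Lean:** It left the stand at about 18.6° and slipped slightly on the way. It measured 16–17° just above the V-shaped mouth and still looked clearly leaning inside it.
- **Straightening:** I moved the top back towards the robot with the lower edge held in the slot, checked about 8° halfway, then finished upright. I lowered it to firm floor contact, at about 6 N.
- **Final view:** The tile's right edge matches a vertical tile. Before release, its corners were within about 2 px of the predicted home pose. The gripper is clear at z = 0.206, and the wrist reads no load.

**Checks that failed or disagreed:**
- **Slot position:** The network put the empty slot about 6 mm further from the robot than my own measurements did. I used my own, and the fit confirmed them.
- **Tile not found at the end:** The networks found the tile's centre in the last scene view, but nothing in the top view and no lower edge in either.
- **Early detour:** I spent about 2.5 s at the arm's inner reach limit testing whether the tool could be tilted. It couldn't usefully, and the tool stayed about 1.5° off vertical afterwards.

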